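# Unstack the watch parts and cover the movement

## Robot

A 6-joint arm with a two-finger parallel gripper is mounted at the origin on the work surface. World frame = base frame: x ahead of the robot, y to its left, z up, the work surface at z = 0. Lengths are in m, angles in rad, forces in N, time in s.
With the tool pointing down it reaches from about 0.425 to 0.95 m from the base axis. Payload 3.5 kg.
Tool frame: the origin (TCP) lies between the finger pads; the fingertips stand 22 mm ahead of it and the grasp point (between the pads) lies 3 mm ahead of it (ctrl.nose_length is the z of the fingertips in the tool frame, in m); z points along the fingers, y is the line along which they close (so a half turn about z gives the same grasp; the last joint's range is limited). The gripper opens to 85 mm and grips with 20 to 120 N. Pads are 22 mm wide; open, the fingers measure 114 mm over their backs; the gripper's body (76 mm by 85 mm) begins 54 mm behind the grasp point. The pads swing forward as they close: fully open they stand 13 mm farther back than shut.
Start: joints at [1.079, 0.286, 1.577, -0, 1.279, -0.15], TCP at [0.226, 0.636, 0.253] pointing down, gripper open.
Joint ranges: [-2.77, 2.77], [-0.9, 2.22], [0.21, 2.48], [-1.53, 4.67], [0.24, 2.81], [-2.84, 2.84]. Speed limits (rad/s): [2.79, 2.79, 3.14, 3.14, 3.14, 3.14].

## Interface

Orientations are given as a unit quaternion [x, y, z, w].
In Python, from plant import ctrl gives the robot as it stands. The module is installed in compiled form; this text tells all that it offers.
- The arm moves only by the tool send_rows, never from a script. Its argument "rows" is text: rows parted by semicolons, each of 7 numbers parted by spaces: the turn, a rotation vector about the tool's x, y, z in degrees, then the shift along the tool's x, y, z in mm, then the opening, from -1 (shut) to 1 (fully open). A call has 1 to 8 rows; each row is the pose to reach, as a shift and turn from the pose commanded when the call began, along the tool's axes at that moment; what a row does not reach only later rows make up. A row lasts 1/8 s, in which the tool goes at most 62.5 mm and 10.7 degrees, less where a joint would pass 70% of its speed; a pose out of reach is approached as far as the arm can. A call with a gripper value outside its range is refused whole. The fingers move at their own pace and stop on an object; "grip_force" is the grip in N (left out, the last holds). Time passes only in rows, so rows that repeat a pose let the fingers close. It gives the time, the measured TCP pose, the force, the opening and the grip force at its end, in the units of the state.
- ctrl.get_state(): the state, without advancing time (a new reading comes with each control period).
- ctrl.read_camera(name): name is "scene" or "top" or "wrist"; returns a dict with "color" (420x560x3 uint8, red, green, blue), "fx", "fy", "cx", "cy" (pixels), "extrinsics" (4x4, takes a point from world to camera coordinates). Camera axes: x right, y down, z forward; pixel columns grow to the right and rows downward; lengths in m; the calibration is good to about 2 mm. A picture is of the moment at which its call begins. There is no depth.
- ctrl.sign_off(): hands the job in; it is judged then, once.
Trained networks look in a picture, given as the dict that the camera call returned (one of the last four; its "shot" number tells which), for a name from the list of things; names that differ only in an ending like _2 or _b are one class to them, and where a whole thing is asked for, a point or a joint stands for the part that bears it (a point fixed in the world has none). Each returns a list of dicts, best first, with "p" (0 to 1); they miss things now and then, are a little off and sometimes report something else, mostly with a low value. They report only what shows in the picture. A call takes as long as a camera call. They do not tell look-alikes from the thing itself.
- ctrl.look_for(picture, target): "position" ([x, y, z] in m, in the coordinates of the camera as it stood for that picture, good to about 4 mm: the middle of the surface that is visible of it).
The state is a dict: "time": time; "qpos": joint angles; "dq": joint speeds; "joint_efforts": joint torques, N m; "eef_pos": TCP position; "tcp_rot": TCP orientation; "contact_force": force on the tool from outside, world axes, zero at the start; "wrist_torque": the same for the moment, N m; "opening": opening from 0.0 (shut) to 1.0 (fully open); "finger_force": force on a finger pad.
Only numpy, scipy, OpenCV 4.12 (cv2) and the standard library are available. Lean on these libraries where they do the work, as an engineer would, in place of code of your own. Each camera call takes 0.05 s, during which the arm holds its last target. There are 200 camera calls.

## Task

Take the stack on the green mat apart from the top down, setting each piece centred and upright on its own walnut place: the black movement holder on the round dome base with the brass ring, then the round tin on the plain round coaster, then the square tin on the square coaster with its sides lined up with the coaster's. Last of all, lift the glass dome by its knob and put it over the movement holder so that it stands flat on the dome base, centred. Set everything down rather than dropping it, and leave the standing loupe where it is.

Things in the scene. Friction and masses are not known exactly. Their poses are not given: they have to be found in the camera images.
- holder: Movement holder: black plastic disc 40 mm in diameter, 22 mm tall, a small watch movement set in its top. Top of the stack. Origin at the centre of its underside, z up. About 50 g; grip across its diameter.
- tin_round: Round bright steel tin, closed, 54 mm in diameter, 22 mm tall. Middle of the stack, under the holder. Origin at the centre of its underside, z up. About 90 g; grip across its diameter.
- tin_square: Square dark steel tin, closed, 62 x 62 mm, 24 mm tall. Bottom of the stack; it stands on a green mat 3 mm thick, 120 x 100 mm, fixed. Origin at the centre of its underside, z up, x and y along its sides. About 110 g; grip across two parallel sides.
- dome: Clear glass dome, open underneath, standing alone on the worktop. 64 mm outer diameter, wall 3 mm, 70 mm tall: the bell is 48 mm tall (44 mm clear inside at the middle, at least 26 mm clear out to 26 mm radius) and above it is a round knob 16 mm in diameter, 22 mm tall. Origin at the centre of the rim's plane (its underside), z up. About 90 g; grip the knob.
- base: Dome base, place of the holder and then of the dome: round walnut disc 96 mm in diameter, 10 mm thick, flat top with a flush thin brass ring 70 mm in diameter. Fixed. Origin at the centre of its underside, its top 10 mm above, z up.
- coaster_round: Plain round walnut coaster, place of the round tin: 76 mm in diameter, 8 mm thick, flat top. Fixed. Origin at the centre of its underside, its top 8 mm above, z up.
- coaster_square: Square walnut coaster, place of the square tin: 84 x 84 mm, 8 mm thick, flat top. Fixed. Origin at the centre of its underside, its top 8 mm above, z up, x and y along its sides.
- loupe: Bystander: steel eye loupe standing on its wide end, 34 mm in diameter at the foot, 30 mm tall, loose. Origin at the centre of its underside. To be left alone. (The mat with the stack, the dome and the three walnut places change places from start to start; a few other low small things, up to 35 mm tall, stand between them.)
There are look-alikes about, which are no part of the job. What is shaped like the tin_square but purple is not meant.

How it is judged:
On the way, in this order (a step that is already met when the one before it is completed fails the run):
1. the movement holder stands released on the dome base (horizontal distance between holder and base below 0.012 m and z of holder in the frame of base between 0.006 and 0.014 m and angle between holder's own z axis and vertical below 0.1 rad and contact force between holder and the fingers below 0.05 N and linear speed of holder below 0.03 m/s), for 0.2 s.
2. then the round tin stands released on the round coaster (horizontal distance between tin_round and coaster_round below 0.012 m and z of tin_round in the frame of coaster_round between 0.004 and 0.012 m and angle between tin_round's own z axis and vertical below 0.1 rad and contact force between tin_round and the fingers below 0.05 N and linear speed of tin_round below 0.03 m/s), for 0.2 s.
3. then the square tin stands released on the square coaster, lined up with it (horizontal distance between tin_square and coaster_square below 0.012 m and z of tin_square in the frame of coaster_square between 0.004 and 0.012 m and angle between tin_square's own z axis and vertical below 0.1 rad and (angle between the x axis of tin_square and the x axis of coaster_square, either way round below 0.2 rad or angle between the x axis of tin_square and the y axis of coaster_square, either way round below 0.2 rad) and contact force between tin_square and the fingers below 0.05 N and linear speed of tin_square below 0.03 m/s), for 0.2 s.
4. last, the dome stands released over the holder on the dome base (horizontal distance between dome and base below 0.012 m and z of dome in the frame of base between 0.006 and 0.014 m and angle between dome's own z axis and vertical below 0.1 rad and horizontal distance between dome and holder below 0.012 m and contact force between dome and the fingers below 0.05 N and linear speed of dome below 0.03 m/s), for 0.2 s.
At the end, for the whole second after the job is handed in: Holder on the dome base, round tin on the round coaster, square tin on the square coaster (sides within 0.2 rad of its sides), dome on the dome base over the holder: each upright within 0.1 rad, centred within 12 mm, resting on the top within 4 mm, released and at rest (all of step 1 and all of step 2 and all of step 3 and all of step 4 and angular speed of each of holder, tin_round, tin_square, dome below 0.2 rad/s); the robot touches nothing.
It fails at once if the loupe is moved by more than 15 mm (distance of loupe from where it was at the start of the episode above 0.015 m).
It fails at once if the holder is dropped (falls free of the gripper from more than about 18 mm) (linear speed of holder above 0.6 m/s and contact force between holder and anything else below 0.01 N).
It fails at once if the round tin is dropped (falls free of the gripper from more than about 18 mm) (linear speed of tin_round above 0.6 m/s and contact force between tin_round and anything else below 0.01 N).
It fails at once if the square tin is dropped (falls free of the gripper from more than about 18 mm) (linear speed of tin_square above 0.6 m/s and contact force between tin_square and anything else below 0.01 N).
It fails at once if the dome is dropped (falls free of the gripper from more than about 18 mm) (linear speed of dome above 0.6 m/s and contact force between dome and anything else below 0.01 N).
It also fails if it takes over 106 s, if anything falls off the work surface, if the arm or the gripper's body presses on something with over 40 N, if the wrist force passes 120 N, or if a joint passes its speed limit or range.

## Working session

There is one attempt and no reset: what is moved stays moved. The work goes in short steps, Python scripts to look and compute and a tool call to move; the robot and the scene stay as the last step left them, time stands still between calls to the robot, and variables do not carry over. Pictures are saved under pics/ and viewed, at most 16 in all, crops included, and the job is handed in when it is done.

Besides the shell and the picture viewer there is one more tool, called after "Request:" as name(argument=value, ...) on one line, values as JSON. send_rows: Moves the arm, as the interface text tells. Its arguments: {"type":"object","properties":{"rows":{"type":"string"},"grip_force":{"type":"number"}},"required":["rows"]}

```bash
mkdir -p pics; cat > h.py <<'E'
import numpy as np, cv2
from plant import ctrl
def snap(n,f):
    p=ctrl.read_camera(n); cv2.imwrite('pics/'+f,p['color'][:,:,::-1]); return p
def world(p,c):
    return (np.linalg.inv(p['extrinsics'])@np.r_[c,1])[:3]
def ray(p,u,v,z):
    E=np.linalg.inv(p['extrinsics']); d=E[:3,:3]@[(u-p['cx'])/p['fx'],(v-p['cy'])/p['fy'],1]; o=E[:3,3]
    return o+d*(z-o[2])/d[2]
def pix(p,X):
    c=(p['extrinsics']@np.r_[X,1])[:3]; return np.array([p['fx']*c[0]/c[2]+p['cx'],p['fy']*c[1]/c[2]+p['cy']])
E
python3 - <<'E'
from h import *
np.set_printoptions(precision=4,suppress=True)
names="holder tin_round tin_square dome base coaster_round coaster_square loupe".split()
for cam in("top","scene"):
    p=snap(cam,cam+'0.png'); print(cam,np.linalg.inv(p['extrinsics'])[:3,3],p['fx'])
    for n in names:
        for r in ctrl.look_for(p,n)[:3]:
            w=world(p,r['position']); print(n,round(r['p'],2),w,pix(p,w))
s=ctrl.get_state(); print(s['time'],s['eef_pos'],s['tcp_rot'],s['opening'])
E
```

```text
top [ 0.4    -0.036   1.0079] 406.5026506881093
holder 0.55 [ 0.5777 -0.1795  0.0689] [347.745  166.4629]
tin_round 0.58 [ 0.5734 -0.1688  0.0479] [341.9305 170.0084]
tin_square 0.71 [ 0.2782 -0.2728  0.027 ] [387.5454 294.0479]
tin_square 0.61 [ 0.5735 -0.1816  0.0249] [345.9609 171.5856]
tin_square 0.59 [ 0.6239 -0.3268  0.0243] [405.2914 150.1831]
dome 0.67 [0.4132 0.2474 0.048 ] [167.5214 239.537 ]
base 0.55 [ 0.4469 -0.3079  0.0112] [398.3272 223.1539]
coaster_round 0.72 [0.6351 0.1336 0.0086] [217.9905 150.3223]
coaster_square 0.96 [ 0.4765 -0.0425  0.0059] [289.2574 212.6932]
loupe 0.42 [ 0.4387 -0.1598  0.031 ] [338.4983 226.9565]
scene [ 0.9576 -0.1544  0.8364] 468.3667219635877
holder 0.91 [ 0.5888 -0.1808  0.0717] [210.2659 295.1116]
tin_round 0.75 [ 0.604  -0.1766  0.049 ] [215.8946 307.3203]
tin_round 0.65 [0.6354 0.1318 0.0063] [378.6368 288.8405]
tin_square 0.9 [ 0.2848 -0.2796  0.0249] [140.7214 191.5251]
tin_square 0.56 [ 0.6014 -0.1889  0.0278] [210.3568 312.4476]
dome 0.84 [0.4296 0.2477 0.042 ] [394.0735 183.3005]
base 0.57 [ 0.4502 -0.3108  0.0102] [136.4213 263.2064]
coaster_round 0.9 [0.6341 0.1308 0.0079] [378.0386 288.0179]
coaster_square 0.56 [ 0.4814 -0.047   0.0096] [268.2587 244.2913]
loupe 0.73 [ 0.4447 -0.1652  0.0265] [206.7588 239.0959]
0.9 [0.2262 0.636  0.2533] [0.1701 0.9854 0.     0.    ] 1.0008550948084993
```

View pics/top0.png

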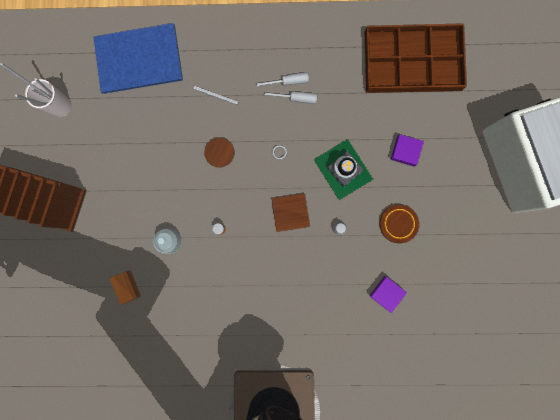

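View pics/scene0.png

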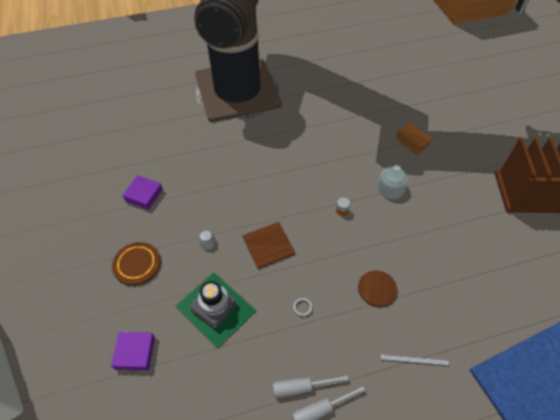

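Top view: the stack is on the green mat at (345,168). The brass-ring base is at (399,223), the round coaster at (219,152), the square coaster at (290,212) and the dome at (166,240). There are two small upright things, at (340,228) and (218,228). The square-tin candidates are (345,171), which is dark and on the mat, and (407,150) and (388,294), which are purple. The one on the mat fits the description, so I'll confirm it in a crop.

```bash
python3 - <<'E'
from h import *
np.set_printoptions(precision=4,suppress=True)
t=cv2.imread('pics/top0.png'); s=cv2.imread('pics/scene0.png')
a=cv2.resize(t[130:250,310:430],(390,390),interpolation=cv2.INTER_CUBIC); b=cv2.resize(s[225:345,165:285],(390,390),interpolation=cv2.INTER_CUBIC)
cv2.imwrite('pics/crop1.png',np.hstack([a,b]))
print(ctrl.nose_length)
p=ctrl.read_camera("top"); q=ctrl.read_camera("scene")
for P,cs in ((p,{'base':(399,223,.010),'rc':(219,152,.008),'sq':(290,212,.008)}),(q,{'base':(136,263,.010),'rc':(378,288,.008),'sq':(268,244,.008)})):
  hsv=cv2.cvtColor(P['color'],cv2.COLOR_RGB2HSV); m=((hsv[:,:,0]<22)&(hsv[:,:,1]>110)).astype('uint8')
  n,l,st,ce=cv2.connectedComponentsWithStats(m)
  for k,(u,v,z) in cs.items():
    w=l[v-4:v+5,u-4:u+5]; i=np.bincount(w[w>0]).argmax()
    c=cv2.findContours((l==i).astype('uint8'),0,1)[0][0]; h=cv2.convexHull(c)
    g=np.array([ray(P,x,y,z)[:2] for x,y in h[:,0]]).astype('f4')
    (cx,cy),r=cv2.minEnclosingCircle(g); print(k,st[i],cx,cy,r,cv2.minAreaRect(g))
p=ctrl.read_camera("wrist"); s=ctrl.get_state()
from scipy.spatial.transform import Rotation as R
print(R.from_quat(s['tcp_rot']).inv().apply(np.linalg.inv(p['extrinsics'])[:3,3]-s['eef_pos']),p['extrinsics'],p['fx'])
E
```

```text
0.022
base [ 380  204   39   39 1203] 0.44658949971199036 -0.3097630441188812 0.04792296886444092 ((0.4474165439605713, -0.30984410643577576), (0.0921679213643074, 0.09311900287866592), 88.34773254394531)
rc [205 138  29  29 680] 0.6312658190727234 0.13156621158123016 0.03748228773474693 ((0.6310251951217651, 0.1312023252248764), (0.07037679851055145, 0.07126034051179886), 89.77171325683594)
sq [ 272  194   38   38 1130] 0.4778045415878296 -0.044361621141433716 0.056701917201280594 ((0.4780324101448059, -0.04468553885817528), (0.08289609849452972, 0.08319952338933945), 8.104196548461914)
base [ 112  243   48   42 1577] 0.4487072825431824 -0.3114464282989502 0.048326458781957626 ((0.4491592347621918, -0.31200993061065674), (0.09404852986335754, 0.09223214536905289), 73.72643280029297)
rc [ 359  271   38   35 1055] 0.6330987215042114 0.12978458404541016 0.037255991250276566 ((0.6329860687255859, 0.12990179657936096), (0.07218831032514572, 0.07164710760116577), 73.74256134033203)
sq [ 243  222   52   46 1394] 0.47927916049957275 -0.047147929668426514 0.05661609396338463 ((0.4797704517841339, -0.04663950577378273), (0.08379826694726944, 0.08162523806095123), 7.9264678955078125)
[ 0.0768 -0.0003 -0.1207] [[ 0.3349  0.9422 -0.0001 -0.6747]
 [ 0.8981 -0.3192  0.3027 -0.0402]
 [ 0.2852 -0.1015 -0.9531  0.3797]
 [ 0.      0.      0.      1.    ]] 337.6864953863238
```

View pics/crop1.png

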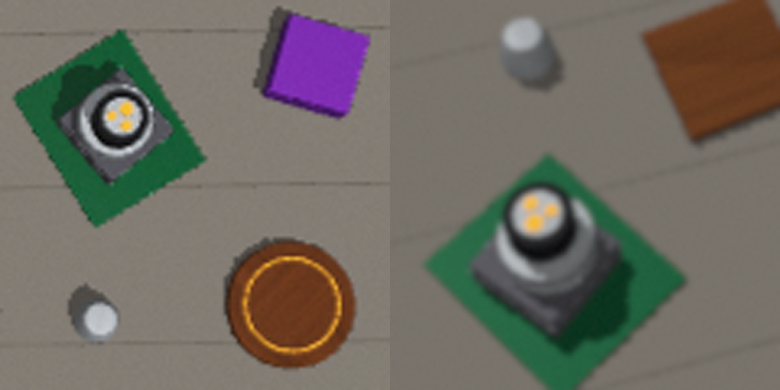

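The crop confirms it: the grey-dark square tin on the mat, with the round tin and holder on top, is the right stack. The purple tins are look-alikes, and the loupe is at about (0.44,-0.163). Both views put the places at heights of 8 to 10 mm.

```bash
cat >> h.py <<'E'
from scipy.spatial.transform import Rotation as R
def goal(x,y,z,az,cur=None):
    s=ctrl.get_state(); r=R.from_quat(s['tcp_rot']); a=np.radians(az); c=np.array([np.cos(a),np.sin(a),0])
    t=R.from_matrix(np.column_stack([np.cross(c,[0,0,-1]),c,[0,0,-1]]))
    d=r.inv().apply(np.array([x,y,z])-s['eef_pos'])*1000
    print('turn',(r.inv()*t).as_rotvec(degrees=True).round(2),'shift',d.round(1),'t',s['time'])
E
python3 -c "
from h import *
goal(.574,-.18,.20,41)"
```

```text
turn [-0.   -0.   29.42] shift [-601.2 -652.2   53.3] t 1.05
```

Request:
send_rows(rows="0 0 29.4 -601 -652 20 1;0 0 29.4 -601 -652 20 1;0 0 29.4 -601 -652 20 1;0 0 29.4 -601 -652 20 1;0 0 29.4 -601 -652 20 1;0 0 29.4 -601 -652 20 1;0 0 29.4 -601 -652 20 1;0 0 29.4 -601 -652 20 1", grip_force=40)

```text
time: 2.05
eef_pos: [0.4227, 0.1743, 0.2425]
tcp_rot: [0.414, 0.91, 0.0, 0.001]
contact_force: [0.9, 0.3, -0.5]
opening: 0.999
finger_force: 0.0
```

```bash
python3 -c "
from h import *
goal(.574,-.18,.20,41)"
```

```text
turn [0.08 0.05 0.03] shift [-366.5 -118.5   42.6] t 2.05
```

Request:
send_rows(rows="0 0 0 -366 -118 42 1;0 0 0 -366 -118 42 1;0 0 0 -366 -118 42 1;0 0 0 -366 -118 42 1;0 0 0 -366 -118 42 1;0 0 0 -366 -118 42 1;0 0 0 -366 -118 42 1;0 0 0 -366 -118 42 1")

```text
time: 3.05
eef_pos: [0.5732, -0.1777, 0.1997]
tcp_rot: [0.415, 0.91, 0.0, -0.001]
contact_force: [0.6, 0.9, 0.4]
opening: 1.003
finger_force: 0.0
```

```bash
python3 - <<'E'
from h import *
np.set_printoptions(precision=4,suppress=True)
p=snap('wrist','w1.png')
for n in "holder tin_round tin_square".split():
    for r in ctrl.look_for(p,n)[:2]:
        w=world(p,r['position']); print(n,round(r['p'],2),w,pix(p,w))
print(ctrl.get_state()['eef_pos'],pix(p,[.574,-.18,.071]))
E
```

```text
holder 0.87 [ 0.5766 -0.1728  0.069 ] [286.2098 201.9661]
tin_round 0.63 [ 0.5733 -0.1633  0.0473] [290.3234 183.6294]
tin_square 0.9 [ 0.6195 -0.3272  0.0261] [217.468  324.9288]
tin_square 0.6 [ 0.5678 -0.1751  0.0265] [276.1881 183.9782]
[ 0.5731 -0.1758  0.2004] [277.6282 207.2821]
```

View pics/w1.png

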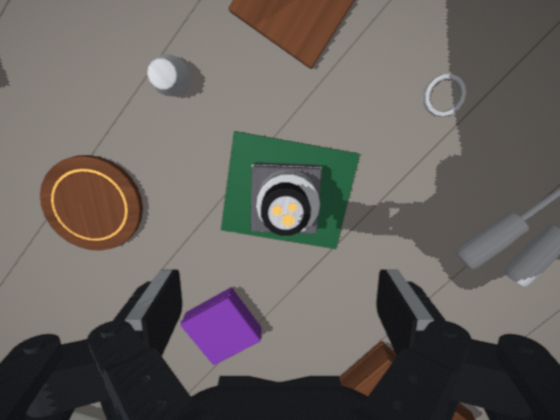

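The wrist view shows the stack on the mat: holder top at about (286,210), round tin behind it, square tin sides at u 251 to 322, nearly aligned with the image. I'll triangulate the movement's light disc from the top, scene and wrist views.

```bash
cat >> h.py <<'E'
def tri(obs):
    A=[];b=[]
    for P,u,v in obs:
        E=P['extrinsics']; x=(u-P['cx'])/P['fx'];y=(v-P['cy'])/P['fy']
        for r,k in((0,x),(1,y)):
            A.append((E[r]-k*E[2])[:3]); b.append(-(E[r]-k*E[2])[3])
    s=np.linalg.lstsq(np.array(A),np.array(b),rcond=None); return s[0]
E
python3 - <<'E'
from h import *
np.set_printoptions(precision=4,suppress=True)
obs={}
for cam,(u,v,w) in {'top':(347,166,9),'scene':(210,292,11),'wrist':(286,209,22)}.items():
    P=ctrl.read_camera(cam); c=P['color'][v-w:v+w,u-w:u+w].astype(int)
    hsv=cv2.cvtColor(c.astype('uint8'),cv2.COLOR_RGB2HSV)
    m=((hsv[:,:,1]>110)&(hsv[:,:,2]>140)&(hsv[:,:,0]<30))   # yellow jewels
    y,x=np.nonzero(m); obs[cam]=(P,u-w+x.mean(),v-w+y.mean()); print(cam,m.sum(),obs[cam][1:],ray(*obs[cam],.071))
    if cam=='wrist':
        dk=(c.sum(2)<110).astype('uint8'); k=cv2.findContours(dk,0,1)[0]; k=max(k,key=cv2.contourArea); e=cv2.minEnclosingCircle(k); print('dark',e[0][0]+u-w,e[0][1]+v-w,e[1])
        ps=[]
        g=P['color'].astype(int); 
        # tin top back/left/right edges by profile
        for r in (170,175,180,190,215,222): print(r,[int(x) for x in g[r,240:335:1,1]][0:24],[int(x) for x in g[r,310:335,1]])
print(tri([obs['top'],obs['wrist']]),tri([obs['scene'],obs['wrist']]),tri(list(obs.values())))
print(ctrl.get_state()['eef_pos'])
E
```

```text
top 0 (np.float64(nan), np.float64(nan)) [nan nan nan]
scene 31 (np.float64(209.6451612903226), np.float64(290.64516129032256)) [ 0.5797 -0.1802  0.071 ]
wrist 203 (np.float64(283.92118226600985), np.float64(214.59113300492612)) [ 0.582 -0.18   0.071]
dark 283.8297863006592 209.55319213867188 25.258655548095703
170 [106, 106, 105, 105, 105, 105, 106, 105, 106, 104, 98, 97, 99, 98, 97, 97, 97, 97, 99, 99, 99, 100, 99, 99] [88, 88, 87, 88, 87, 86, 85, 83, 82, 86, 78, 68, 63, 63, 64, 63, 63, 65, 70, 76, 87, 95, 99, 99, 99]
175 [104, 104, 105, 104, 106, 104, 104, 105, 105, 103, 98, 96, 98, 98, 97, 97, 98, 99, 99, 99, 99, 100, 101, 99] [78, 77, 86, 95, 98, 97, 96, 96, 87, 72, 64, 64, 63, 63, 63, 65, 64, 63, 67, 80, 93, 98, 98, 100, 99]
180 [105, 105, 104, 104, 104, 105, 104, 105, 104, 103, 100, 97, 98, 97, 97, 96, 96, 98, 98, 100, 99, 100, 105, 111] [68, 66, 65, 64, 62, 62, 64, 68, 70, 66, 62, 64, 63, 65, 64, 63, 64, 62, 63, 66, 72, 85, 95, 98, 99]
190 [104, 103, 102, 104, 103, 103, 103, 103, 102, 98, 97, 97, 100, 99, 97, 97, 98, 103, 121, 161, 196, 201, 189, 190] [142, 164, 169, 141, 98,
[... 242 characters left out ...]
63, 64, 65, 65, 65, 64, 65, 64, 67, 67, 71, 75, 70, 66, 65]
222 [101, 101, 100, 100, 100, 101, 100, 100, 99, 93, 94, 97, 97, 97, 97, 96, 97, 97, 98, 102, 108, 90, 55, 34] [123, 114, 92, 72, 61, 60, 61, 63, 63, 65, 64, 64, 64, 64, 69, 86, 96, 100, 100, 100, 100, 99, 100, 100, 100]
 ** On entry to DLASCL parameter number  4 had an illegal value
 ** On entry to DLASCL parameter number  4 had an illegal value<stdin>:8: RuntimeWarning: Mean of empty slice.
  ret = ret.dtype.type(ret / rcount)
Traceback (most recent call last):
  File "h.py", line 24, in tri
    s=np.linalg.lstsq(np.array(A),np.array(b),rcond=None); return s[0]
numpy.linalg.LinAlgError: SVD did not converge in Linear Least Squares
```

```bash
python3 - <<'E'
from h import *
np.set_printoptions(precision=4,suppress=True)
obs={}
for cam,(u,v,w) in {'top':(346,166,9),'scene':(210,292,14),'wrist':(284,211,30)}.items():
    P=ctrl.read_camera(cam); c=P['color'][v-w:v+w,u-w:u+w]
    m=(c.max(2)>100).astype('uint8')
    n,l,st,ce=cv2.connectedComponentsWithStats(m,connectivity=4)
    i=np.bincount(l[w-3:w+4,w-3:w+4][l[w-3:w+4,w-3:w+4]>0]).argmax()
    x,y,a,b,_=st[i]; obs[cam]=(P,u-w+x+a/2-.5,v-w+y+b/2-.5); print(cam,st[i],ce[i]+[u-w,v-w],obs[cam][1:],ray(*obs[cam],.071))
for k in('top','scene'): print(tri([obs[k],obs['wrist']]))
print(tri(list(obs.values())))
# square tin: right edge and far edge on wrist at z=.027
P=obs['wrist'][0]
for q in ((249.5,170),(249,215),(330,170),(332,175),(324.5,222)): print(q,ray(P,*q,.027))
cv2.imwrite('pics/c2.png',cv2.resize(P['color'][140:260,220:360,::-1],None,fx=5,fy=5,interpolation=cv2.INTER_CUBIC))
print(ctrl.get_state()['eef_pos'])
E
```

```text
Traceback (most recent call last):
ValueError: attempt to get argmax of an empty sequence
```

The arm hides the stack from the top camera now, so I'll use the saved top picture with that camera's fixed calibration.

```bash
python3 - <<'E'
from h import *
np.set_printoptions(precision=4,suppress=True)
obs={}
for cam,(u,v,w) in {'top':(347,166,9),'scene':(210,292,14),'wrist':(284,211,30)}.items():
    P=ctrl.read_camera(cam)
    if cam!='wrist': P['color']=cv2.imread(f'pics/{cam}0.png')[:,:,::-1]
    c=P['color'][v-w:v+w,u-w:u+w]
    m=(c.max(2)>100).astype('uint8')
    n,l,st,ce=cv2.connectedComponentsWithStats(m,connectivity=4)
    k=l[w-3:w+4,w-3:w+4]; i=np.bincount(k[k>0]).argmax()
    x,y,a,b,_=st[i]; obs[cam]=(P,u-w+x+a/2-.5,v-w+y+b/2-.5); print(cam,st[i],ce[i]+[u-w,v-w],obs[cam][1:],ray(*obs[cam],.071))
for k in('top','scene'): print(tri([obs[k],obs['wrist']]))
print(tri(list(obs.values())))
P=obs['wrist'][0]
for q in ((249.5,170),(249,215),(330,170),(332,175),(324.5,222)): print(q,ray(P,*q,.027))
cv2.imwrite('pics/c2.png',cv2.resize(P['color'][140:260,220:360,::-1],None,fx=5,fy=5,interpolation=cv2.INTER_CUBIC))
print(ctrl.get_state()['eef_pos'])
E
```

```text
top [  4   3  12  12 109] [347.1468 165.3578] (np.float64(347.5), np.float64(165.5)) [ 0.5795 -0.1787  0.071 ]
scene [  6   5  16  15 190] [209.8158 290.2053] (np.float64(209.5), np.float64(290.0)) [ 0.5784 -0.1802  0.071 ]
wrist [ 13  15  36  34 954] [284.3857 212.5556] (np.float64(284.5), np.float64(212.5)) [ 0.5813 -0.1792  0.071 ]
[ 0.5779 -0.1766  0.0827]
[ 0.5803 -0.1793  0.0742]
[ 0.5798 -0.179   0.0733]
(249.5, 170) [ 0.5421 -0.1804  0.027 ]
(249, 215) [ 0.5685 -0.2131  0.027 ]
(330, 170) [ 0.5957 -0.1338  0.027 ]
(332, 175) [ 0.6001 -0.1358  0.027 ]
(324.5, 222) [ 0.6256 -0.1724  0.027 ]
[ 0.5734 -0.1771  0.2003]
```

View pics/c2.png

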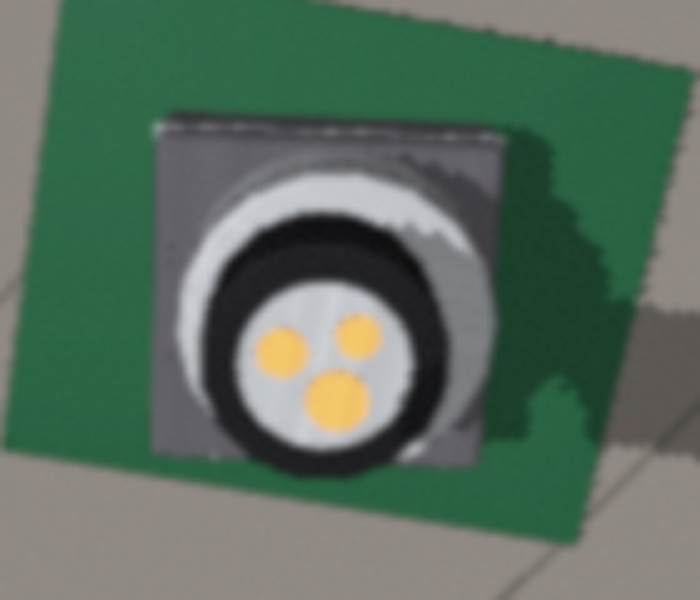

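The enlarged crop shows the holder's movement disc centred at about (284.5,212.5), with the round tin and the aligned square tin below it. Triangulation gives the holder top at (0.579,-0.1795), z 0.073, against 0.071 from the text. Next I grasp the holder.

```bash
python3 - <<'E'
from h import *
np.set_printoptions(precision=4,suppress=True)
goal(.579,-.1795,.076,41)
P=ctrl.read_camera('wrist')
C=np.array([ray(P,u,v,.027) for u,v in((251,165.6),(320.6,167.4),(315.6,233.2),(250.4,231))]); print(C,C.mean(0))
for i in range(4): d=C[(i+1)%4]-C[i]; print(np.linalg.norm(d),np.degrees(np.arctan2(d[1],d[0]))%90)
E
```

```text
turn [0.   0.02 0.05] shift [ -5.5   2.7 124.3] t 3.6
[[ 0.5406 -0.1767  0.027 ]
 [ 0.5878 -0.1377  0.027 ]
 [ 0.6269 -0.1862  0.027 ]
 [ 0.5795 -0.2246  0.027 ]] [ 0.5837 -0.1813  0.027 ]
0.06123020748675183 39.575362846031666
0.06232248027409831 38.90582758450284
0.061007229461131456 39.006169857954035
0.06171421544619526 39.10904752435047
```

Request:
send_rows(rows="0 0 0 -5.5 2.7 30 1;0 0 0 -5.5 2.7 60 1;0 0 0 -5.5 2.7 85 1;0 0 0 -5.5 2.7 105 1;0 0 0 -5.5 2.7 116 1;0 0 0 -5.5 2.7 122 1;0 0 0 -5.5 2.7 124.3 1;0 0 0 -5.5 2.7 124.3 1")

```text
time: 4.65
eef_pos: [0.5794, -0.1801, 0.0764]
tcp_rot: [0.415, 0.91, -0.0, 0.001]
contact_force: [0.7, 0.7, -0.2]
opening: 0.998
finger_force: 0.0
```

Request:
send_rows(rows="0 0 0 0 0 0 -0.2;0 0 0 0 0 0 -0.3;0 0 0 0 0 0 -0.3;0 0 0 0 0 0 -0.3;0 0 0 0 0 0 -0.3")

```text
time: 5.28
eef_pos: [0.5795, -0.1801, 0.0764]
tcp_rot: [0.415, 0.91, -0.0, 0.001]
contact_force: [0.4, 0.1, 4.1]
opening: 0.453
finger_force: 40.5
```

Request:
send_rows(rows="0 0 0 0 0 -5 -0.4;0 0 0 0 0 -15 -0.4;0 0 0 0 0 -35 -0.4;0 0 0 0 0 -60 -0.4;0 0 0 0 0 -80 -0.4;0 0 0 0 0 -90 -0.4")

```text
time: 6.02
eef_pos: [0.5798, -0.1802, 0.1683]
tcp_rot: [0.415, 0.91, -0.0, 0.002]
contact_force: [-0.2, 0.3, -0.7]
opening: 0.448
finger_force: 40.4
```

```bash
python3 - <<'E'
from h import *
np.set_printoptions(precision=4,suppress=True)
goal(.448,-.3105,.10,41)
s=ctrl.get_state();print(s['opening'],s['finger_force'],s['qpos'])
P=snap('wrist','w2.png')
for n in('base','tin_round','tin_square','holder'):
    for r in ctrl.look_for(P,n)[:2]:
        w=world(P,r['position']); print(n,round(r['p'],2),w,pix(P,w))
E
```

```text
turn [0.07 0.17 0.02] shift [ -11.6 -185.    68.1] t 6.025
0.44756424859236615 40.38568139076233 [-0.4683  0.2197  1.82    0.      1.0986 -1.1842]
base 0.75 [ 0.4494 -0.3089  0.0102] [ 67.2714 206.4466]
tin_round 0.95 [ 0.5785 -0.1747  0.0473] [282.0917 200.5343]
tin_square 0.7 [ 0.6466 -0.3123  0.0241] [240.1789 343.9681]
tin_square 0.64 [ 0.5704 -0.1756  0.0269] [273.4944 187.6029]
holder 0.85 [ 0.5761 -0.176   0.1598] [278.4073 274.3946]
```

View pics/w2.png

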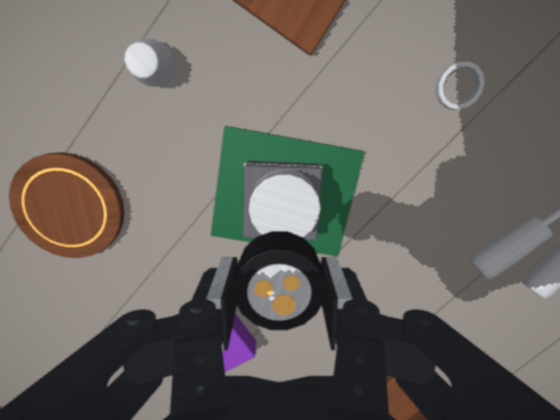

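The holder is held level between the pads. The round tin is still in place at about (285,207), and the base ring at (64,206).

Request:
send_rows(rows="0 0 0 -11 -50 0 -0.4;0 0 0 -11 -100 10 -0.4;0 0 0 -11 -150 25 -0.4;0 0 0 -11 -175 45 -0.4;0 0 0 -11 -185 60 -0.4;0 0 0 -11 -185 68 -0.4;0 0 0 -11 -185 68 -0.4")

```text
time: 7.15
eef_pos: [0.447, -0.3087, 0.097]
tcp_rot: [0.414, 0.91, 0.0, -0.001]
contact_force: [0.0, -0.3, -0.9]
opening: 0.448
finger_force: 40.4
```

```bash
python3 - <<'E'
from h import *
goal(.4485,-.310,.0385,41)
P=snap('scene','s2.png'); 
P=snap('wrist','w3.png')
for r in ctrl.look_for(P,'base')[:1]+ctrl.look_for(P,'holder')[:1]: print(r['p'],world(P,r['position']))
hsv=cv2.cvtColor(P['color'],cv2.COLOR_RGB2HSV); m=((hsv[:,:,0]<22)&(hsv[:,:,1]>110)).astype('uint8'); m[300:]=0
n,l,st,ce=cv2.connectedComponentsWithStats(m); print(st[st[:,4]>1000])
cv2.imwrite('pics/w3.png',P['color'][:,:,::-1])
E
```

```text
turn [ 0.01 -0.09  0.07] shift [-2.1  0.3 58.5] t 7.15
0.95 [ 0.43502626 -0.29772377  0.01030635]
0.66 [ 0.44516389 -0.30636712  0.0883623 ]
[[     0      0    560    420 223924]
 [   206    154    142    108  10809]]
```

View pics/w3.png

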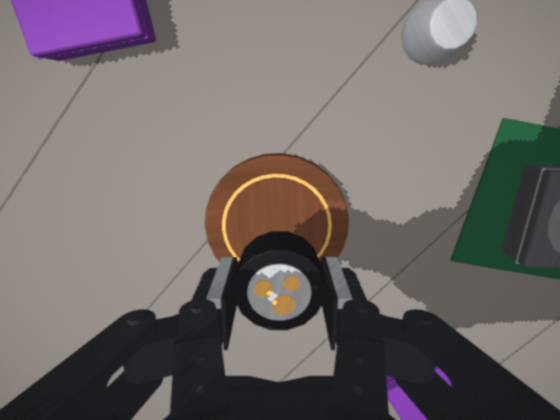

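Request:
send_rows(rows="0 0 0 -2 0 15 -0.4;0 0 0 -2 0 30 -0.4;0 0 0 -2 0 43 -0.4;0 0 0 -2 0 51 -0.4;0 0 0 -2 0 55 -0.4;0 0 0 -2 0 57 -0.4;0 0 0 -2 0 58 -0.4;0 0 0 -2 0 59 -0.4")

```text
time: 8.35
eef_pos: [0.4482, -0.3113, 0.0391]
tcp_rot: [0.415, 0.91, -0.0, 0.0]
contact_force: [0.1, -1.2, -0.8]
opening: 0.453
finger_force: 40.4
```

Request:
send_rows(rows="0 0 0 0 0 0.8 -0.4;0 0 0 0 0 0.8 -0.4")

```text
time: 8.6
eef_pos: [0.448, -0.3111, 0.038]
tcp_rot: [0.415, 0.91, -0.0, 0.0]
contact_force: [0.2, 1.2, 0.1]
opening: 0.45
finger_force: 40.4
```

Request:
send_rows(rows="0 0 0 0 0 0.7 -0.4;0 0 0 0 0 1.2 -0.4;0 0 0 0 0 1.2 -0.4")

```text
time: 8.98
eef_pos: [0.4481, -0.3112, 0.0374]
tcp_rot: [0.415, 0.91, 0.0, -0.0]
contact_force: [-2.4, 1.0, 5.6]
opening: 0.451
finger_force: 40.9
```

Contact, 5.6 N. Release and rise.

Request:
send_rows(rows="0 0 0 0 0 0 0.2;0 0 0 0 0 0 0.6;0 0 0 0 0 0 1;0 0 0 0 0 0 1;0 0 0 0 0 -15 1;0 0 0 0 0 -45 1;0 0 0 0 0 -90 1;0 0 0 0 0 -130 1")

```text
time: 9.98
eef_pos: [0.4482, -0.3113, 0.1695]
tcp_rot: [0.415, 0.91, -0.0, 0.001]
contact_force: [-0.4, -0.5, -0.3]
opening: 0.998
finger_force: 0.0
```

```bash
python3 - <<'E'
from h import *
np.set_printoptions(precision=4,suppress=True)
goal(.5815,-.180,.17,39)
P=ctrl.read_camera('wrist')
for r in ctrl.look_for(P,'holder')[:1]: w=world(P,r['position']);print(r['p'],w,pix(P,w))
P2=dict(P)
# round tin top from earlier w2 seen via look_for only
E
```

```text
turn [0.01 0.11 2.02] shift [ 11.6 186.8  -0.5] t 9.975
0.76 [ 0.4481 -0.3095  0.0285] [280.1154 197.8151]
```

Request:
send_rows(rows="0 0 2 11.6 60 -15 1;0 0 2 11.6 120 -15 1;0 0 2 11.6 170 -15 1;0 0 2 11.6 187 -15 1;0 0 2 11.6 187 -15 1;0 0 2 11.6 187 -15 1")

```text
time: 10.82
eef_pos: [0.5805, -0.1805, 0.1815]
tcp_rot: [0.431, 0.902, -0.0, -0.0]
contact_force: [-0.7, -0.9, 0.3]
opening: 0.996
finger_force: 0.0
```

```bash
python3 - <<'E'
from h import *
np.set_printoptions(precision=4,suppress=True)
P=snap('wrist','w4.png'); Q=ctrl.read_camera('scene')
for p in (P,Q):
  for n in('tin_round','tin_square'):
    for r in ctrl.look_for(p,n)[:2]:
        w=world(p,r['position']); print(n,round(r['p'],2),w,pix(p,w))
u,v=pix(P,[.5815,-.18,.049]).astype(int); print(u,v)
w=60; c=P['color'][v-w:v+w,u-w:u+w]; m=((c.min(2)>125)).astype('uint8')
k=max(cv2.findContours(m,0,1)[0],key=cv2.contourArea)[:,0]+[u-w,v-w]
g=np.array([ray(P,*q,.049)[:2] for q in cv2.convexHull(k)[:,0]]).astype('f4'); print(cv2.minEnclosingCircle(g),cv2.boundingRect(k))
cv2.imwrite('pics/c4.png',cv2.resize(P['color'][v-70:v+70,u-90:u+90,::-1],None,fx=4,fy=4)); print(u-90,v-70)
print(ctrl.get_state()['eef_pos'])
E
```

```text
tin_round 0.64 [ 0.5822 -0.1797  0.0504] [281.1829 204.1648]
tin_square 0.98 [ 0.6198 -0.3244  0.0256] [217.243 330.531]
tin_square 0.59 [ 0.5701 -0.1706  0.0274] [276.7097 179.1103]
tin_round 0.92 [ 0.5912 -0.1809  0.0525] [211.8753 300.7671]
tin_square 0.69 [ 0.6284 -0.3311  0.0251] [133.7977 348.4564]
tin_square 0.69 [ 0.3057 -0.2835  0.0223] [140.3314 200.1119]
280 203
((0.5833732485771179, -0.17829518020153046), 0.027111442759633064) (250, 170, 68, 65)
190 133
[ 0.581  -0.1803  0.1818]
```

View pics/c4.png

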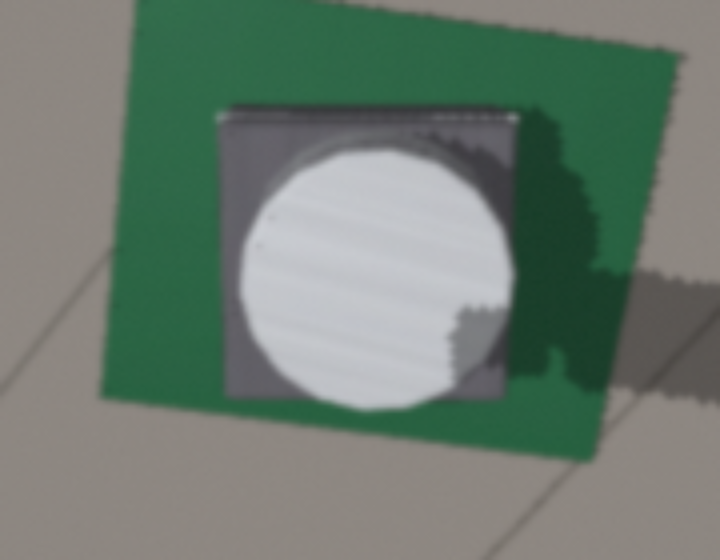

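The square tin's sides are symmetric about the image vertical, so its azimuth is 39°. The round tin fits at (0.5834,-0.1783) with r = 27.1 mm, which is the expected size.

```bash
python3 - <<'E'
from h import *
goal(.583,-.1785,.053,39)
E
```

```text
turn [-0.    0.   -0.05] shift [  0.2   2.7 128.8] t 11.125
```

Request:
send_rows(rows="0 0 0 0 2.7 35 1;0 0 0 0 2.7 70 1;0 0 0 0 2.7 95 1;0 0 0 0 2.7 113 1;0 0 0 0 2.7 122 1;0 0 0 0 2.7 127 1;0 0 0 0 2.7 129 1;0 0 0 0 2.7 129 1")

```text
time: 12.12
eef_pos: [0.584, -0.1781, 0.0534]
tcp_rot: [0.43, 0.903, -0.0, 0.001]
contact_force: [0.9, 0.2, 0.9]
opening: 1.004
finger_force: 0.0
```

Request:
send_rows(rows="0 0 0 0 0 0 0;0 0 0 0 0 0 0;0 0 0 0 0 0 0;0 0 0 0 0 0 0;0 0 0 0 0 0 0")

```text
time: 12.75
eef_pos: [0.5841, -0.1782, 0.0536]
tcp_rot: [0.43, 0.903, 0.0, 0.001]
contact_force: [-0.1, 0.4, 5.3]
opening: 0.612
finger_force: 42.5
```

Request:
send_rows(rows="0 0 0 0 0 -5 -0.1;0 0 0 0 0 -15 -0.1;0 0 0 0 0 -35 -0.1;0 0 0 0 0 -60 -0.1;0 0 0 0 0 -80 -0.1;0 0 0 0 0 -90 -0.1")

```text
time: 13.5
eef_pos: [0.5843, -0.1783, 0.1452]
tcp_rot: [0.43, 0.903, -0.0, 0.002]
contact_force: [0.1, -0.1, -2.0]
opening: 0.61
finger_force: 42.1
```

```bash
python3 - <<'E'
from h import *
goal(.632,.1305,.10,39)
s=ctrl.get_state(); print(s['opening'],s['finger_force'],s['eef_pos'])
E
```

```text
turn [0.07 0.16 0.02] shift [210.  231.4  44.9] t 13.5
0.609930353657128 42.10957109928131 [ 0.58430211 -0.17825226  0.1451808 ]
```

Request:
send_rows(rows="0 0 0 35 38 0 -0.1;0 0 0 70 77 0 -0.1;0 0 0 105 115 5 -0.1;0 0 0 140 153 15 -0.1;0 0 0 175 193 25 -0.1;0 0 0 198 219 35 -0.1;0 0 0 210 231 45 -0.1;0 0 0 210 231 45 -0.1")

```text
time: 14.5
eef_pos: [0.6297, 0.1311, 0.0962]
tcp_rot: [0.43, 0.903, -0.001, -0.001]
contact_force: [-0.6, -0.6, -0.5]
opening: 0.614
finger_force: 42.2
```

```bash
python3 - <<'E'
from h import *
import time
goal(.632,.1305,.0355,39)
P=snap('wrist','w5.png')
for n in('coaster_round','tin_round'):
  for r in ctrl.look_for(P,n)[:1]: w=world(P,r['position']);print(n,r['p'],w,pix(P,w))
# project the believed outline of the coaster
t=np.linspace(0,2*np.pi,60); g=np.array([pix(P,[.632+.038*np.cos(a),.1305+.038*np.sin(a),.008]) for a in t]).astype(int)
im=P['color'][:,:,::-1].copy(); cv2.polylines(im,[g.reshape(-1,1,2)],True,(0,255,0),1); cv2.imwrite('pics/w5.png',im)
E
```

```text
turn [-0.16 -0.09  0.1 ] shift [-2.   1.6 60.7] t 14.5
coaster_round 0.74 [0.61847842 0.1447835  0.0102246 ] [278.8743877  197.62862752]
tin_round 0.8 [0.62655461 0.13643279 0.09002624] [280.53552999 275.9525407 ]
```

View pics/w5.png

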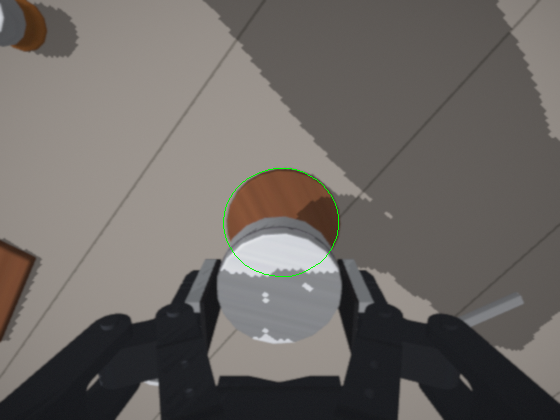

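The tin is held level, and the projected coaster outline matches the coaster to about 1 px. Lower it.

Request:
send_rows(rows="0 0 0 -1 0.5 15 -0.1;0 0 0 -1 0.5 30 -0.1;0 0 0 -1 0.5 43 -0.1;0 0 0 -1 0.5 52 -0.1;0 0 0 -1 0.5 57 -0.1;0 0 0 -1 0.5 60 -0.1;0 0 0 -1 0.5 62 -0.1;0 0 0 -1 0.5 63 -0.1")

```text
time: 15.65
eef_pos: [0.6321, 0.1303, 0.0351]
tcp_rot: [0.43, 0.903, 0.0, 0.0]
contact_force: [0.4, -0.2, -0.5]
opening: 0.612
finger_force: 42.2
```

```bash
python3 - <<'E'
from h import *
goal(.632,.1305,.0346,39)
E
```

```text
turn [0.03 0.02 0.02] shift [0.2 0.1 0.5] t 15.65
```

Request:
send_rows(rows="0 0 0 0 0 0.6 -0.1;0 0 0 0 0 1.2 -0.1;0 0 0 0 0 1.2 -0.1")

```text
time: 16.02
eef_pos: [0.632, 0.1303, 0.0346]
tcp_rot: [0.43, 0.903, 0.0, 0.0]
contact_force: [-3.6, -1.2, 5.2]
opening: 0.614
finger_force: 42.8
```

Contact. Release, rise and go back to the stack.

Request:
send_rows(rows="0 0 0 0 0 0 0.4;0 0 0 0 0 0 0.8;0 0 0 0 0 0 1;0 0 0 0 0 0 1;0 0 0 0 0 -15 1;0 0 0 0 0 -45 1;0 0 0 0 0 -90 1;0 0 0 0 0 -140 1")

```text
time: 17.02
eef_pos: [0.6315, 0.1302, 0.1754]
tcp_rot: [0.43, 0.903, -0.0, -0.0]
contact_force: [0.4, -0.0, -0.3]
opening: 0.996
finger_force: 0.0
```

```bash
python3 - <<'E'
from h import *
goal(.583,-.1805,.17,39)
P=ctrl.read_camera('wrist')
for r in ctrl.look_for(P,'tin_round')[:1]: print(r['p'],world(P,r['position']))
E
```

```text
turn [-0.01 -0.01  0.02] shift [-210.8 -233.3    5.5] t 17.025
0.77 [0.63183262 0.12963569 0.02770839]
```

Request:
send_rows(rows="0 0 0 -40 -44 0 1;0 0 0 -80 -88 0 1;0 0 0 -120 -132 0 1;0 0 0 -160 -176 0 1;0 0 0 -195 -215 0 1;0 0 0 -211 -233 0 1;0 0 0 -211 -233 0 1;0 0 0 -211 -233 0 1")

```text
time: 18.12
eef_pos: [0.5837, -0.1796, 0.1737]
tcp_rot: [0.43, 0.903, 0.0, -0.0]
contact_force: [0.2, 0.4, 0.9]
opening: 1.001
finger_force: 0.0
```

```bash
python3 - <<'E'
from h import *
np.set_printoptions(precision=4,suppress=True)
P=ctrl.read_camera('wrist')
u,v=pix(P,[.583,-.1805,.027]).astype(int); w=60; c=P['color'][v-w:v+w,u-w:u+w]
h=cv2.cvtColor(c,cv2.COLOR_RGB2HSV); m=(((h[:,:,1]<60)|((h[:,:,0]>110)&(h[:,:,0]<170)))&(h[:,:,2]>70)).astype('uint8')
m=cv2.morphologyEx(m,cv2.MORPH_OPEN,np.ones((5,5),'uint8'))
n,l,st,ce=cv2.connectedComponentsWithStats(m); i=l[w,w]; print(u,v,st[i])
k=max(cv2.findContours((l==i).astype('uint8'),0,1)[0],key=cv2.contourArea)[:,0]+[u-w,v-w]
g=np.array([ray(P,*q,.027)[:2] for q in k]).astype('f4'); print(cv2.minAreaRect(g))
for r in ctrl.look_for(P,'tin_square')[:2]: print(r['p'],world(P,r['position']))
cv2.imwrite('pics/c5.png',cv2.resize(P['color'][v-70:v+70,u-90:u+90,::-1],None,fx=4,fy=4)); print(u-90,v-70)
Q=ctrl.read_camera('scene')
for r in ctrl.look_for(Q,'tin_square')[:3]: print(r['p'],world(Q,r['position']))
goal(.583,-.1805,.027,39)
E
```

```text
277 198 [  23   22   77   75 5443]
((0.5829797387123108, -0.18084895610809326), (0.06110987812280655, 0.06347257643938065), 37.888526916503906)
0.92 [ 0.5824 -0.1805  0.0261]
0.82 [ 0.6228 -0.3279  0.0205]
187 128
0.75 [ 0.5894 -0.1824  0.0299]
0.64 [ 0.6283 -0.329   0.0253]
turn [ 0.   -0.01  0.11] shift [ -0.5  -1.5 146.6] t 18.325
```

View pics/c5.png

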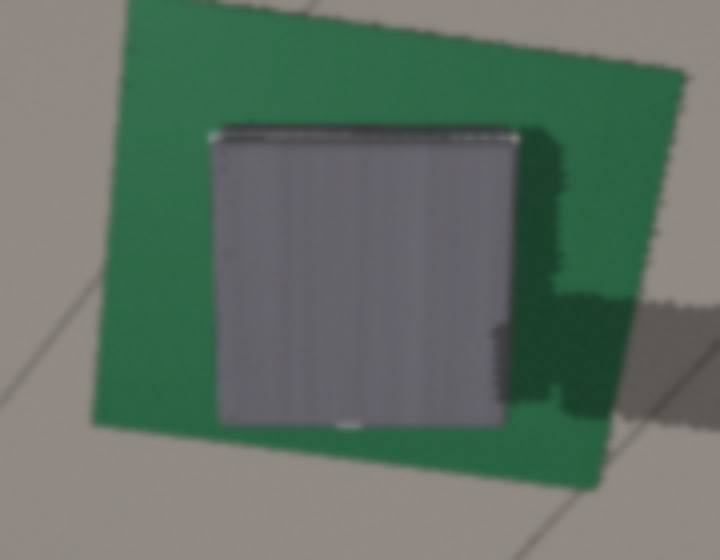

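The bare square tin is aligned with the tool, with its centre at (0.583,-0.1807). Grasp it at TCP z = 0.031.

Request:
send_rows(rows="0 0 0 -0.5 -1.6 40 1;0 0 0 -0.5 -1.6 80 1;0 0 0 -0.5 -1.6 105 1;0 0 0 -0.5 -1.6 122 1;0 0 0 -0.5 -1.6 132 1;0 0 0 -0.5 -1.6 139 1;0 0 0 -0.5 -1.6 142.6 1;0 0 0 -0.5 -1.6 142.6 1")

```text
time: 19.32
eef_pos: [0.583, -0.182, 0.0313]
tcp_rot: [0.43, 0.903, -0.0, 0.0]
contact_force: [-0.6, 0.2, -0.5]
opening: 0.999
finger_force: 0.0
```

Request:
send_rows(rows="0 0 0 0 0 0 0.2;0 0 0 0 0 0 0.2;0 0 0 0 0 0 0.2;0 0 0 0 0 0 0.2;0 0 0 0 0 0 0.2")

```text
time: 19.95
eef_pos: [0.5833, -0.1822, 0.0318]
tcp_rot: [0.43, 0.903, -0.0, 0.001]
contact_force: [-1.7, 0.4, 5.1]
opening: 0.717
finger_force: 45.7
```

Request:
send_rows(rows="0 0 0 0 0 -5 0.1;0 0 0 0 0 -15 0.1;0 0 0 0 0 -35 0.1;0 0 0 0 0 -60 0.1;0 0 0 0 0 -80 0.1;0 0 0 0 0 -90 0.1;0 0 0 0 0 -90 0.1")

```text
time: 20.82
eef_pos: [0.5832, -0.182, 0.1221]
tcp_rot: [0.43, 0.903, -0.0, 0.001]
contact_force: [0.4, 0.3, -1.9]
opening: 0.707
finger_force: 45.0
```

```bash
python3 - <<'E'
from h import *
goal(.4785,-.0455,.10,8)
s=ctrl.get_state(); print(s['opening'],s['finger_force'],s['eef_pos'])
E
```

```text
turn [ 0.07  0.09 31.02] shift [172.    4.6  21.8] t 20.825
0.7074043093086557 44.984301924705505 [ 0.58315526 -0.18199095  0.12206956]
```

Request:
send_rows(rows="0 0 8 40 1 0 0.1;0 0 16 80 2 0 0.1;0 0 24 120 3 5 0.1;0 0 31 155 4 15 0.1;0 0 31 172 4.6 22 0.1;0 0 31 172 4.6 22 0.1;0 0 31 172 4.6 22 0.1")

```text
time: 21.7
eef_pos: [0.4792, -0.0461, 0.0995]
tcp_rot: [0.656, 0.755, 0.0, 0.001]
contact_force: [0.3, 0.3, -1.0]
opening: 0.71
finger_force: 45.0
```

```bash
python3 - <<'E'
from h import *
goal(.4785,-.0455,.0368,8)
P=ctrl.read_camera('wrist'); im=P['color'][:,:,::-1].copy()
a=np.radians(8); M=np.array([[np.cos(a),-np.sin(a)],[np.sin(a),np.cos(a)]])
g=np.array([pix(P,np.r_[M@q+[.4785,-.0455],.008]) for q in .042*np.array([[1,1],[1,-1],[-1,-1],[-1,1]])]).astype(int)
cv2.polylines(im,[g.reshape(-1,1,2)],True,(0,255,0),1); cv2.imwrite('pics/w6.png',im)
goal(.4785,-.0455,.0368,8)
E
```

```text
turn [0.08 0.05 0.05] shift [ 0.8 -0.7 62.7] t 21.7
turn [0.09 0.06 0.02] shift [ 1.  -0.8 62.8] t 21.75
```

View pics/w6.png

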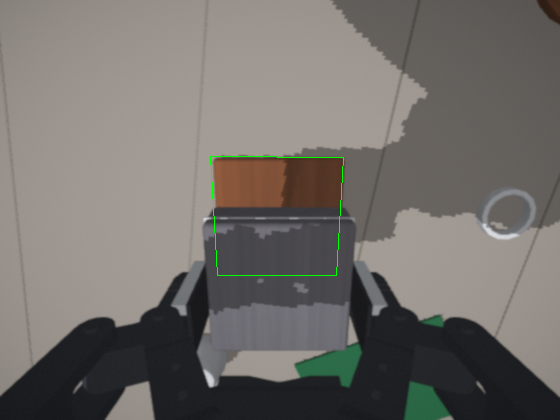

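The tin is held square, and the coaster outline matches with its sides parallel. Lower it.

Request:
send_rows(rows="0 0 0 1 -0.8 15 0.1;0 0 0 1 -0.8 30 0.1;0 0 0 1 -0.8 43 0.1;0 0 0 1 -0.8 52 0.1;0 0 0 1 -0.8 57 0.1;0 0 0 1 -0.8 60 0.1;0 0 0 1 -0.8 61.5 0.1;0 0 0 1 -0.8 62 0.1")

```text
time: 22.75
eef_pos: [0.4773, -0.0444, 0.0372]
tcp_rot: [0.656, 0.755, 0.0, 0.0]
contact_force: [-0.5, 0.3, -1.0]
opening: 0.713
finger_force: 45.0
```

Request:
send_rows(rows="0 0 0 0 0 0.6 0.1;0 0 0 0 0 1.2 0.1;0 0 0 0 0 1.2 0.1")

```text
time: 23.12
eef_pos: [0.4774, -0.0445, 0.0368]
tcp_rot: [0.656, 0.755, -0.0, -0.0]
contact_force: [-2.6, 0.7, 5.9]
opening: 0.713
finger_force: 45.8
```

Request:
send_rows(rows="0 0 0 0 0 0 0.6;0 0 0 0 0 0 1;0 0 0 0 0 0 1;0 0 0 0 0 0 1;0 0 0 0 0 -15 1;0 0 0 0 0 -45 1;0 0 0 0 0 -90 1;0 0 0 0 0 -150 1")

```text
time: 24.12
eef_pos: [0.4761, -0.0441, 0.1869]
tcp_rot: [0.656, 0.755, -0.0, -0.001]
contact_force: [0.9, -0.8, 0.0]
opening: 0.999
finger_force: 0.0
```

```bash
python3 - <<'E'
from h import *
P=snap('wrist','w7.png')
for r in ctrl.look_for(P,'tin_square')[:1]: print(r['p'],world(P,r['position']))
goal(.418,.247,.20,30)
E
```

```text
0.68 [ 0.47643001 -0.03985803  0.03195337]
turn [  0.77   0.56 -21.97] shift [298.6 -21.9  -7.6] t 24.225
```

Request:
send_rows(rows="0 0 -6 50 -4 0 1;0 0 -12 100 -8 0 1;0 0 -18 150 -12 0 1;0 0 -22 200 -15 0 1;0 0 -22 250 -18 0 1;0 0 -22 285 -22 0 1;0 0 -22 299 -22 0 1;0 0 -22 299 -22 0 1")

```text
time: 25.22
eef_pos: [0.4136, 0.2488, 0.1859]
tcp_rot: [0.499, 0.866, -0.0, 0.0]
contact_force: [0.5, -0.6, -0.7]
opening: 1.002
finger_force: 0.0
```

```bash
python3 - <<'E'
from h import *
np.set_printoptions(precision=4,suppress=True)
for cam in('wrist','scene'):
  P=snap(cam,cam+'d.png')
  for r in ctrl.look_for(P,'dome')[:2]: w=world(P,r['position']);print(cam,r['p'],w,pix(P,w))
  if cam=='wrist': W=P
  for z in(.0,.048,.07): print(pix(P,[.418,.247,z]))
t=cv2.imread('pics/scene0.png'); 
a=cv2.resize(W['color'][120:320,180:380,::-1],(440,440)); b=cv2.resize(P['color'][153:213,364:424,::-1],(350,350)); b=cv2.copyMakeBorder(b,0,90,0,0,0)
cv2.imwrite('pics/c6.png',np.hstack([a,b])); print(ctrl.get_state()['eef_pos'])
E
```

```text
wrist 0.75 [0.4105 0.2607 0.0476] [282.8039 186.3291]
[281.8438 190.1733]
[282.2738 205.4433]
[282.5235 214.3106]
scene 0.72 [0.4259 0.2473 0.0399] [393.0084 182.6673]
[387.9956 191.0472]
[392.1293 177.5721]
[394.135  171.0342]
[0.414  0.2476 0.1857]
```

View pics/c6.png

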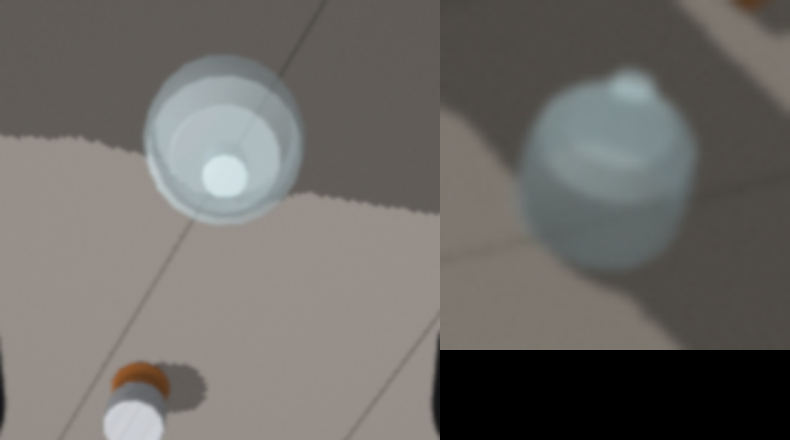

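The knob shows at wrist (282.3,200) and scene (397.1,167). I'll triangulate it.

```bash
python3 - <<'E'
from h import *
np.set_printoptions(precision=4,suppress=True)
W=ctrl.read_camera('wrist');S=ctrl.read_camera('scene')
print(ray(W,282.3,200,.069),ray(S,397.1,167.1,.066),tri([(W,282.3,200),(S,397.1,167.1)]))
T=ctrl.read_camera('top'); t=cv2.imread('pics/top0.png')[215:265,140:190]
# bell outer circle in wrist crop: x 144..303,y 55..224
im=cv2.resize(t,(500,500),interpolation=cv2.INTER_CUBIC)
# rim ellipse at wrist: compare projected rim & bell outlines for a candidate
for c in ((.411,.255),(.409,.258),(.412,.252)):
    pts=np.array([pix(W,[c[0]+.032*np.cos(a),c[1]+.032*np.sin(a),z]) for a in np.linspace(0,6.28,72) for z in(0.,.026)])
    print(c,pts.min(0),pts.max(0),pix(W,[*c,.07]),pix(S,[*c,.066]))
print('seen',180+144/2.2,120+55/2.2,180+303/2.2,120+224/2.2)
cv2.imwrite('pics/c7.png',im)
E
```

```text
[0.4129 0.255  0.069 ] [0.407  0.2596 0.066 ] [0.4121 0.2559 0.073 ]
(0.411, 0.255) [242.4511 143.1287] [317.5064 220.0573] [280.0846 199.2079] [395.8952 168.9646]
(0.409, 0.258) [242.0345 139.0637] [317.3757 216.2018] [279.7649 194.4471] [396.8094 167.9619]
(0.412, 0.252) [241.8321 146.6064] [316.6433 223.355 ] [279.218  203.2741] [394.7851 169.6207]
seen 245.45454545454544 145.0 317.72727272727275 221.8181818181818
```

View pics/c7.png

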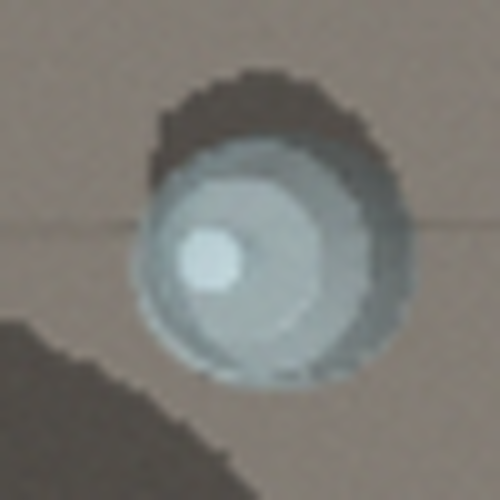

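The top-view knob at (161,241) agrees. The knob is at (0.4127,0.2553) with its top at about 0.07.

```bash
python3 - <<'E'
from h import *
T=ctrl.read_camera('top'); print(ray(T,160.6,240.6,.069))
goal(.4125,.2553,.072,30)
E
```

```text
[0.41065435 0.2573795  0.069     ]
turn [-0.    0.   -0.06] shift [  7.    2.5 113.8] t 25.625
```

Request:
send_rows(rows="0 0 0 7.5 2.5 30 1;0 0 0 7.5 2.5 55 0.6;0 0 0 7.5 2.5 75 0.3;0 0 0 7.5 2.5 90 0.1;0 0 0 7.5 2.5 100 0;0 0 0 7.5 2.5 107 0;0 0 0 7.5 2.5 112 0;0 0 0 7.5 2.5 113.8 0")

```text
time: 26.62
eef_pos: [0.4121, 0.2564, 0.072]
tcp_rot: [0.5, 0.866, 0.0, 0.0]
contact_force: [0.3, 0.4, 0.2]
opening: 0.496
finger_force: 0.0
```

Request:
send_rows(rows="0 0 0 0 0 0 0")

```text
time: 26.75
eef_pos: [0.4122, 0.2565, 0.0722]
tcp_rot: [0.5, 0.866, 0.0, 0.0]
contact_force: [-0.2, 0.8, -0.5]
opening: 0.502
finger_force: 0.0
```

Request:
send_rows(rows="0 0 0 0 0 0 -0.4;0 0 0 0 0 0 -0.6;0 0 0 0 0 0 -0.8;0 0 0 0 0 0 -0.8;0 0 0 0 0 0 -0.8;0 0 0 0 0 0 -0.8", grip_force=40)

```text
time: 27.5
eef_pos: [0.4121, 0.2564, 0.0722]
tcp_rot: [0.5, 0.866, 0.0, 0.0]
contact_force: [-1.5, -0.4, 3.4]
opening: 0.168
finger_force: 39.0
```

```bash
python3 - <<'E'
from h import *
P=snap('wrist','w8.png'); s=ctrl.get_state(); print(s['opening'],s['contact_force'],s['wrist_torque'],s['eef_pos'])
E
```

```text
0.16693690977202982 [-1.72292455 -1.03064753  4.53985232] [-0.11394811  0.21227311 -0.0529753 ] [0.41214326 0.25641826 0.07225776]
```

View pics/w8.png

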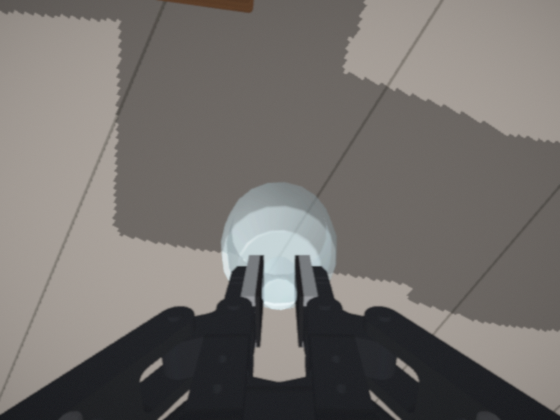

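The knob is centred between the pads at (280,293). Lift.

Request:
send_rows(rows="0 0 0 0 0 -4 -1;0 0 0 0 0 -10 -1;0 0 0 0 0 -25 -1;0 0 0 0 0 -45 -1;0 0 0 0 0 -70 -1;0 0 0 0 0 -90 -1;0 0 0 0 0 -100 -1;0 0 0 0 0 -100 -1")

```text
time: 28.55
eef_pos: [0.4124, 0.2566, 0.173]
tcp_rot: [0.5, 0.866, 0.001, 0.001]
contact_force: [-0.4, 0.7, -1.6]
opening: 0.169
finger_force: 39.0
```

```bash
python3 - <<'E'
from h import *
goal(.53,-.02,.17,30); goal(.448,-.3107,.17,30)
s=ctrl.get_state(); print(s['opening'],s['contact_force'],s['eef_pos'],s['qpos'])
E
```

```text
turn [0.12 0.02 0.02] shift [-298.3  -36.6    3. ] t 28.55
turn [0.12 0.02 0.02] shift [-508.9 -253.     2.6] t 28.55
0.16876119150089566 [-0.38889656  0.72415738 -1.55266002] [0.41244306 0.25655469 0.17298279] [ 3.47205841e-01 -5.37627758e-02  2.10403138e+00  1.30905691e-05
  1.08915015e+00 -1.76732868e-01]
```

Request:
send_rows(rows="0 0 0 -20 -2 0 -1;0 0 0 -55 -6 0 -1;0 0 0 -95 -11 0 -1;0 0 0 -140 -16 0 -1;0 0 0 -185 -22 0 -1;0 0 0 -230 -28 0 -1;0 0 0 -270 -33 0 -1;0 0 0 -298 -37 0 -1")

```text
time: 29.55
eef_pos: [0.5289, -0.0218, 0.1707]
tcp_rot: [0.5, 0.866, -0.0, -0.001]
contact_force: [-0.7, 0.1, -0.8]
opening: 0.168
finger_force: 39.0
```

```bash
python3 - <<'E'
from h import *
goal(.448,-.3107,.15,30)
s=ctrl.get_state(); print(s['opening'],s['contact_force'],s['eef_pos'])
E
```

```text
turn [-0.09 -0.08 -0.06] shift [-210.  -214.2   20.7] t 29.55
0.16752280572111233 [-0.70613567  0.14842923 -0.78406364] [ 0.5288819  -0.02178473  0.17066353]
```

Request:
send_rows(rows="0 0 0 -20 -20 0 -1;0 0 0 -55 -56 0 -1;0 0 0 -95 -97 0 -1;0 0 0 -135 -138 0 -1;0 0 0 -170 -173 0 -1;0 0 0 -197 -201 5 -1;0 0 0 -209 -213 15 -1;0 0 0 -210 -214 20 -1")

```text
time: 30.55
eef_pos: [0.448, -0.3088, 0.1501]
tcp_rot: [0.501, 0.866, 0.001, -0.001]
contact_force: [0.0, -0.6, 0.4]
opening: 0.168
finger_force: 39.1
```

Request:
send_rows(rows="0 0 0 0 0 0 -1;0 0 0 0 0 0 -1")

```text
time: 30.8
eef_pos: [0.4493, -0.3079, 0.1519]
tcp_rot: [0.499, 0.867, 0.0, -0.0]
contact_force: [-0.3, -0.3, -1.1]
opening: 0.17
finger_force: 39.1
```

```bash
python3 - <<'E'
from h import *
P=snap('wrist','w9.png'); S=ctrl.read_camera('scene')
for r in ctrl.look_for(P,'dome')[:1]+ctrl.look_for(P,'base')[:1]: print(world(P,r['position']))
goal(.448,-.3107,.0825,30)
a=cv2.resize(P['color'][:,:,::-1],(450,337)); c=S['color'][190:310,70:190,::-1]; c=cv2.resize(c,(337,337),interpolation=cv2.INTER_CUBIC)
cv2.imwrite('pics/c9.png',np.hstack([a,c]))
s=ctrl.get_state(); print(s['opening'],s['contact_force'],s['eef_pos'])
E
```

```text
[ 0.44161339 -0.29140517  0.12462088]
turn [0.01 0.04 0.08] shift [-1.1 -2.1 69.9] t 31.0
0.16534327092326997 [-0.57138944 -0.32223949 -1.73607752] [ 0.44922525 -0.30860431  0.15240041]
```

View pics/c9.png

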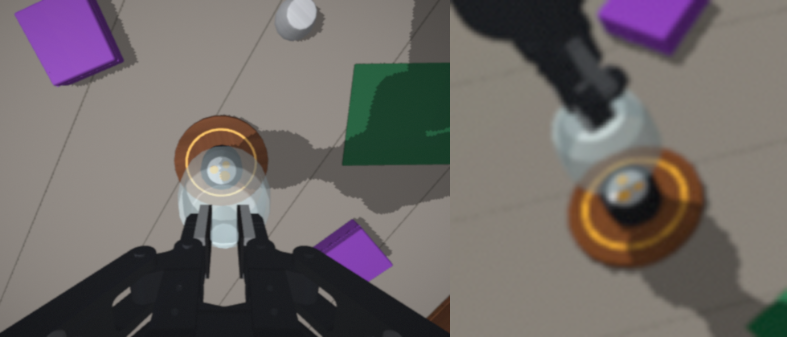

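The dome hangs upright above the base, and the holder is centred in the brass ring. Lower it slowly.

Request:
send_rows(rows="0 0 0 -1 -2 0 -1;0 0 0 -1 -2 8 -1;0 0 0 -1 -2 20 -1;0 0 0 -1 -2 34 -1;0 0 0 -1 -2 47 -1;0 0 0 -1 -2 56 -1;0 0 0 -1 -2 62 -1;0 0 0 -1 -2 65 -1")

```text
time: 32.0
eef_pos: [0.4476, -0.3109, 0.0866]
tcp_rot: [0.5, 0.866, 0.0, -0.0]
contact_force: [0.2, 0.4, -1.5]
opening: 0.167
finger_force: 39.1
```

Request:
send_rows(rows="0 0 0 0 0 1 -1;0 0 0 0 0 2 -1;0 0 0 0 0 3 -1;0 0 0 0 0 3.5 -1;0 0 0 0 0 3.5 -1")

```text
time: 32.62
eef_pos: [0.4476, -0.3109, 0.0835]
tcp_rot: [0.5, 0.866, 0.0, 0.0]
contact_force: [0.9, 0.4, -0.3]
opening: 0.163
finger_force: 39.1
```

Request:
send_rows(rows="0 0 0 0 0 0.6 -1;0 0 0 0 0 1.2 -1;0 0 0 0 0 1.2 -1")

```text
time: 33.0
eef_pos: [0.4476, -0.311, 0.0823]
tcp_rot: [0.5, 0.866, -0.0, 0.0]
contact_force: [-1.0, -0.3, -0.8]
opening: 0.168
finger_force: 39.3
```

Request:
send_rows(rows="0 0 0 0 0 0.4 -1;0 0 0 0 0 0.7 -1;0 0 0 0 0 0.7 -1")

```text
time: 33.38
eef_pos: [0.4477, -0.3111, 0.0823]
tcp_rot: [0.5, 0.866, -0.0, 0.0]
contact_force: [-1.8, 0.7, 5.8]
opening: 0.17
finger_force: 39.6
```

Contact at the expected height, 0.0823. Release with a modest opening, then rise.

Request:
send_rows(rows="0 0 0 0 0 0 -0.4;0 0 0 0 0 0 -0.1;0 0 0 0 0 0 0;0 0 0 0 0 0 0;0 0 0 0 0 -15 0;0 0 0 0 0 -40 0;0 0 0 0 0 -80 0;0 0 0 0 0 -120 0")

```text
time: 34.38
eef_pos: [0.4476, -0.311, 0.2038]
tcp_rot: [0.5, 0.866, -0.0, 0.0]
contact_force: [0.9, 0.3, 0.1]
opening: 0.501
finger_force: 0.0
```

Request:
send_rows(rows="0 0 0 150 100 -20 0;0 0 0 150 100 -20 0;0 0 0 150 100 -20 0;0 0 0 150 100 -20 0;0 0 0 150 100 -20 0;0 0 0 150 100 -20 0;0 0 0 150 100 -20 0")

```text
time: 35.25
eef_pos: [0.459, -0.1321, 0.2214]
tcp_rot: [0.501, 0.866, -0.0, -0.0]
contact_force: [0.2, 0.1, -0.6]
opening: 0.499
finger_force: 0.0
```

```bash
python3 - <<'E'
from h import *
np.set_printoptions(precision=4,suppress=True)
S=ctrl.read_camera('scene')
for n in 'dome holder tin_round tin_square loupe'.split():
  for r in ctrl.look_for(S,n)[:2]: print(n,round(r['p'],2),world(S,r['position']))
cv2.imwrite('pics/fin.png',cv2.resize(S['color'][160:370,90:430,::-1],(790,488),interpolation=cv2.INTER_CUBIC))
E
```

```text
dome 0.88 [ 0.4622 -0.3074  0.0531]
tin_round 0.97 [0.6387 0.1258 0.0303]
tin_square 0.88 [ 0.2861 -0.2749  0.0255]
tin_square 0.76 [ 0.486  -0.0514  0.0309]
loupe 0.68 [ 0.4433 -0.1684  0.0238]
```

View pics/fin.png

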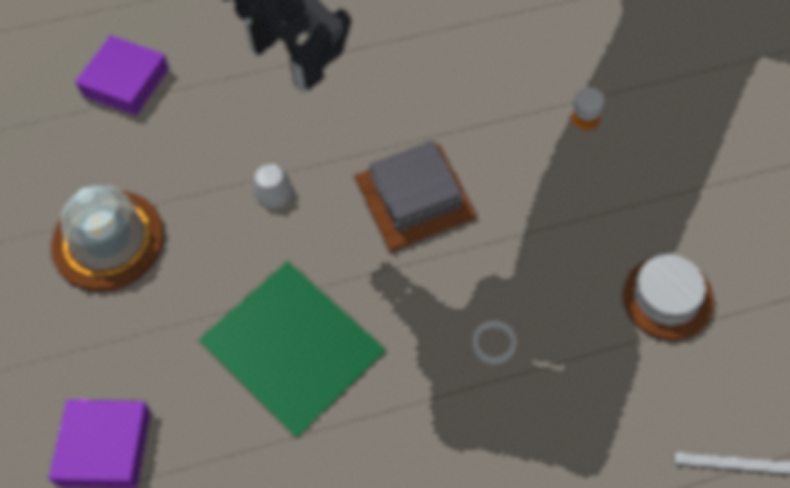

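The final view shows the dome over the holder inside the ring, both tins centred on their coasters, and the loupe untouched. The arm is clear, so I'm handing in.

```bash
python3 -c "
from plant import ctrl
print(ctrl.sign_off())"
```

```text
the job is handed in; nothing more can be done
None
```

The job is handed in at about 35 s of the 106 s limit, verdict not shown: in the final camera view the holder sits under the dome on the dome base, both tins stand on their coasters, and the loupe has not moved.

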